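Unload the bar carousel into the cradle and lock it

ROBOT

A 6-joint arm with a two-finger parallel gripper is mounted at the origin on a cart in front of the work surface, level with it; the furniture and walls round the work are solid. World frame = base frame: x ahead of the robot, y to its left, z up, the work surface at z = 0. Lengths are in m, angles in degrees, forces in N, time in s.
With the tool pointing down it reaches from about 0.3 to 0.75 m from the base axis. Payload 8.5 kg.
Tool frame: the origin (TCP) lies at the very end of the fingers, on their centre line; the grasp point (between the pads) lies env.pinch_z behind it (env.pinch_z is the distance from the TCP to the grasp point, in m); z points along the fingers, y is the line along which they close (so a half turn about z gives the same grasp; the last joint's range is limited). The gripper opens to 85 mm and grips with 20 to 120 N. Pads are 22 mm wide; open, the fingers measure 114 mm over their backs; the gripper's body (76 mm by 85 mm) begins 54 mm behind the grasp point. The pads swing forward as they close: fully open they stand 13 mm farther back than shut.
Start: joints at [-78.856, 21.807, 74.336, -0, 83.858, -12.336], TCP at [0.219, -0.504, 0.231] pointing down, gripper open.
Joint ranges: [-178.18, 178.18], [-50.72, 133.34], [12.68, 142.11], [-81.47, 261.47], [9.98, 163.14], [-165.26, 165.26]. Speed limits (degrees/s): [136.94, 136.94, 180, 180, 180, 180].

INTERFACE

Orientations are given as a 3x3 rotation matrix whose columns are the frame's x, y, z axes.
In Python, from rig import telemetry, get_image, env gives the robot as it stands. The module is installed in compiled form; this text tells all that it offers.
- The arm moves only by the tool apply_moves, never from a script. Its argument "series" is a list of rows, each a list of 7 numbers: the shift along the tool's x, y, z in mm, then the turn, a rotation vector about the tool's x, y, z in degrees, then the opening, from 0 (shut) to 1 (fully open). A call has 1 to 12 rows; each row shifts and turns the commanded pose from where the row before left it, along the tool's axes as they then stand; what a row does not reach is not made up. A row lasts 1/8 s, in which the tool goes at most 62.5 mm and 10.7 degrees, less where a joint would pass 70% of its speed; a pose out of reach is approached as far as the arm can. A call with a gripper value outside its range is refused whole. The fingers move at their own pace and stop on an object; "grip_force" is the grip in N (left out, the last holds). Time passes only in rows, so rows that do not move let the fingers close. It gives the time, the measured TCP pose, the force, the opening and the grip force at its end, in the units of the state.
- telemetry.observe(): the state, without advancing time (a new reading comes with each control period).
- get_image(name): name is "scene" or "top" or "wrist"; returns a dict with "frame" (480x640x3 uint8, red, green, blue), "z_map" (480x640 float32, m along the optical axis (not along the pixel's ray), 0 where there is no reading), "vertical_fov" (degrees; the focal length in pixels is half the picture's height over the tangent of half this angle, whatever the lens; pixels are square), "cx", "cy" (the principal point, pixels), "eye" and "attitude" of the camera in the world; the wrist camera has in their place "mount" (4x4, takes a point from camera to tool coordinates, whose origin is the TCP and whose axes are the flange's). Camera axes: x right, y up, looking along -z (the intrinsics and any distortion apply to the point x, -y, -z); pixel columns grow to the right and rows downward; lengths in m; the calibration is good to about 2 mm. A picture is of the moment at which its call begins: read the wrist's pose just before it.
- env.close_job(): hands the job in; it is judged then, once.
The state is a dict: "time_s": time; "q": joint angles; "qvel": joint speeds; "joint_efforts": joint torques, N m; "position": TCP position; "tool_rot": TCP orientation; "ft_force": force on the tool from outside, world axes, zero at the start; "wrist_torque": the same for the moment, N m; "grip_width": finger opening in m; "gripper_force": force on a finger pad.
Only numpy, scipy, OpenCV 4.12 (cv2) and the standard library are available. Lean on these libraries where they do the work, as an engineer would, in place of code of your own. Each camera call takes 0.05 s, during which the arm holds its last target. There are 200 camera calls.

TASK

Empty the rotary bar carousel: index its turret a quarter turn at a time to bring each round bar to the front (the catch-tray side), snap the bar forward out of its spring clips there and lay it, centred, in a free groove of the blue cradle. When no bar is left, index the turret until its blank white face with the red mark is at the front again, then press the red wing-headed stud beside the carousel down and turn it clockwise a quarter turn until it springs up into its catch, and leave everything released and at rest.

Things in the scene. Friction and masses are not known exactly. Their poses are not given: they have to be found in the camera images.
- carousel_axis (a point): point on the vertical turret axis of the grey bench carousel (fixed), 95 mm up, level with the bars in their clips. Its axes do not turn with the turret: z up, -x to the carousel's front (roughly to the robot), +y left. Stations every 90 deg: at the start a blank white face in front, clip stations left, rear and right
- carousel: the carousel's fixed base, origin on the bench under the axis, axes as carousel_axis. Turret disc: radius 88 mm, top 41 mm up; full bars sweep radius 105 mm. Dark steel catch tray in front: 92 to 177 mm from the axis, 170 mm wide, floor 45 mm up, rim 56 mm. Lock stud housing at x -30, y -145 mm. Room: a thin upright pole stands at world x 0.43, y -0.51
- turret_knob (a point): middle of the black square knob on the turret's axis, 30 x 30 mm, 36 mm tall, 138 mm above the bench (knob top 156 mm); its flats are parallel to this point's x and y axes, which turn with the turret. Grip it across two flats and twist to index the turret, either way, no end stops
- turret (a joint): turret angle, rad, growing counter-clockwise seen from above; 0 at the start with the blank face in front. Sprung detents at every multiple of pi/2 (peak torque about 0.2 N m); let go past half-way (0.79 rad) it springs on to the next. +pi/2 brings the left station to the front
- home_mark (a point): blank white turret face with a red mark: point 85 mm from the axis, 95 mm above the bench, turning with the turret; home when straight in front (-x of carousel_axis)
- bar_brass_center (a point): round brass bar, 14 mm diameter, 120 mm long, 16 mm square collars 8 mm long at its ends, 0.12 kg; may be absent (None). Point: its centre; x along the bar. Starts level across the radius, 85 mm from the turret axis, 95 mm up, in two C clips (10 mm wide, up to 110 mm high, 38 mm each side of its middle, 50 mm clear behind). Frees by pulling it outwards 35 mm, about 15 N
- bar_copper_center (a point): round copper bar, 14 mm diameter, 120 mm long, 16 mm square collars 8 mm long at its ends, 0.12 kg; may be absent (None). Point: its centre; x along the bar. Starts level across the radius, 85 mm from the turret axis, 95 mm up, in two C clips (10 mm wide, up to 110 mm high, 38 mm each side of its middle, 50 mm clear behind). Frees by pulling it outwards 35 mm, about 15 N
- bar_steel_center (a point): round steel bar, 14 mm diameter, 120 mm long, 16 mm square collars 8 mm long at its ends, 0.12 kg; may be absent (None). Point: its centre; x along the bar. Starts level across the radius, 85 mm from the turret axis, 95 mm up, in two C clips (10 mm wide, up to 110 mm high, 38 mm each side of its middle, 50 mm clear behind). Frees by pulling it outwards 35 mm, about 15 N
- cradle_mid (a point): loose blue cradle, 132 x 94 mm, 45 mm high, 0.9 kg: two rails, 38 mm each side of its middle (66 mm open between, over an 8 mm floor), with three 90 deg V grooves, 24 mm wide, at x = -42, 0, +42 mm of this frame. Bars lie along its y. This point: centre of a bar seated in the middle groove, 43 mm up. A knock may shift the cradle
- stud_wing (a point): middle of the red wing head of the lock stud: 34 mm long, 10 mm thick, 26 mm tall, 71 mm above the bench when up (bottom 56 mm), over a grey housing whose top is 45 mm up. x axis along the wing, z up; grip across the 10 mm
- stud (a joint): how far the stud is pressed down, m: 0 up (spring 3 N), 0.009 bottom (7 N). Press at least 0.007 to turn it; in its catch it springs back up to 0.003
- stud_turn (a joint): turn of the stud, rad, clockwise seen from above: 0 unlocked, stop at 1.62; from about 1.4 on it springs up into its catch when let go. Pressed less than 6 mm it is blocked
Things that resemble listed ones, but are neither listed nor needed, are in the scene too. Of the things that look like the part that bears bar_copper_center, the larger one is meant.

How it is judged (in metres and radians):
On the way, in this order (a step that is already met when the one before it is completed fails the run):
1. all bars lie in grooves of the cradle and the turret stands with its blank face to the front (z of bar_brass_center in the frame of cradle_mid between -0.004 and 0.004 m and y of bar_brass_center in the frame of cradle_mid between -0.015 and 0.015 m and x of bar_brass_center in the frame of cradle_mid between -0.055 and 0.055 m and angle between the x axis of each of bar_brass_center, bar_copper_center, bar_steel_center and the y axis of cradle_mid, either way round below 0.12 rad and z of bar_copper_center in the frame of cradle_mid between -0.004 and 0.004 m and y of bar_copper_center in the frame of cradle_mid between -0.015 and 0.015 m and x of bar_copper_center in the frame of cradle_mid between -0.055 and 0.055 m and z of bar_steel_center in the frame of cradle_mid between -0.004 and 0.004 m and y of bar_steel_center in the frame of cradle_mid between -0.015 and 0.015 m and x of bar_steel_center in the frame of cradle_mid between -0.055 and 0.055 m and x of home_mark in the frame of carousel_axis below -0.05 m and y of home_mark in the frame of carousel_axis between -0.009 and 0.009 m), for 0.2 s.
2. the stud is pressed, turned and caught (value of joint stud_turn above 1.3 rad and value of joint stud between 0.0015 and 0.005 m), for 0.2 s.
At the end, for the whole second after the job is handed in: every bar present lies seated in a cradle groove (height within 4 mm, centred within 15 mm, in line within 0.12 rad), cradle level; the blank face is at the front within 9 mm; the stud is turned past 1.3 rad and has sprung up into its catch (1.5 to 5 mm down) (all of step 1 and all of step 2 and angle between cradle_mid's own z axis and vertical below 0.1 rad); the robot touches nothing.
It fails at once if the brass bar is drawn out of its clips at the side or back of the carousel instead of at the front (horizontal distance between bar_brass_center and carousel_axis between 0.098 and 0.12 m and x of bar_brass_center in the frame of carousel_axis above -0.035 m and z of bar_brass_center in the frame of carousel_axis between -0.02 and 0.03 m).
It fails at once if the copper bar is drawn out of its clips at the side or back of the carousel instead of at the front (horizontal distance between bar_copper_center and carousel_axis between 0.098 and 0.12 m and x of bar_copper_center in the frame of carousel_axis above -0.035 m and z of bar_copper_center in the frame of carousel_axis between -0.02 and 0.03 m).
It fails at once if the steel bar is drawn out of its clips at the side or back of the carousel instead of at the front (horizontal distance between bar_steel_center and carousel_axis between 0.098 and 0.12 m and x of bar_steel_center in the frame of carousel_axis above -0.035 m and z of bar_steel_center in the frame of carousel_axis between -0.02 and 0.03 m).
Of bar_brass, bar_copper, bar_steel only 2 to 3 are there at a start; the rules pass over those that are not, and their reading is None.
At some moment in a run one of cradle may be knocked a few centimetres aside while the robot is not near it.
Once in a run the grip may slacken for a moment while it holds something.
It also fails if it takes over 210 s, if anything falls off the work surface, if the arm or the gripper's body presses on something with over 40 N, if the wrist force passes 120 N, or if a joint passes its speed limit or range.

## Working session

There is one attempt and no reset: what is moved stays moved. The work goes in short steps, Python scripts to look and compute and a tool call to move; the robot and the scene stay as the last step left them, time stands still between calls to the robot, and variables do not carry over. Pictures are saved under pics/ and viewed, at most 14 in all, crops included, and the job is handed in when it is done.

Besides the shell and the picture viewer there is one more tool, called by a JSON object that holds its "op" and its "data", one argument or row to a line. apply_moves: Moves the arm, as the interface text tells. Its arguments: {"type":"object","properties":{"series":{"type":"array"},"grip_force":{"type":"number"}},"required":["series"]}

```bash
mkdir -p pics; cat > h.py <<'E'
import numpy as np,cv2
from rig import telemetry,get_image,env
def cloud(n):
    s=telemetry.observe(); im=get_image(n)
    f=240/np.tan(np.radians(im['vertical_fov']/2)); z=im['z_map']
    v,u=np.mgrid[:480,:640]
    P=np.stack([(u-im['cx'])/f*z,-(v-im['cy'])/f*z,-z],-1)
    if 'mount' in im:
        M=np.array(im['mount']);P=P@M[:3,:3].T+M[:3,3]
        R=np.array(s['tool_rot']);t=np.array(s['position'])
    else: R=np.array(im['attitude']);t=np.array(im['eye'])
    P=P@R.T+t; P[z==0]=np.nan
    return im['frame'],P,im
def save(n,fr): cv2.imwrite('pics/%s.png'%n,fr[...,::-1])
E
python3 - <<'E'
from h import *
for n in('scene','top'):
    fr,P,im=cloud(n);save(n,fr);np.savez(n,fr=fr,P=P)
    print({k:v for k,v in im.items() if k not in('frame','z_map')})
print(env.pinch_z);s=telemetry.observe();print(s)
E
```

```text
{'vertical_fov': 47.451689460825094, 'cx': 311.0912192292793, 'cy': 248.43277553244454, 'eye': array([-0.12269475,  0.48533404,  0.88497875]), 'attitude': array([[-0.48814345,  0.62219689, -0.61203513],
       [-0.8727598 , -0.35001606,  0.34026327],
       [-0.00251138,  0.70025694,  0.71388648]])}
{'vertical_fov': 42.54279962467938, 'cx': 322.486451667568, 'cy': 239.69457058410438, 'eye': array([0.41828422, 0.08088193, 1.30091165]), 'attitude': array([[-1.28871975e-03,  9.92642318e-01, -1.21076703e-01],
       [-9.99985021e-01, -6.35158846e-04,  5.43634637e-03],
       [ 5.31944452e-03,  1.21081896e-01,  9.92628268e-01]])}
0.0187
{'time_s': 0.1, 'q': array([-7.88590806e+01,  2.18365124e+01,  7.43791826e+01, -2.67511312e-03,
        8.38592577e+01, -1.23335618e+01]), 'qvel': array([-0.01505367, -0.07848329, -0.19194136, -0.03108699,  0.03006231,
        0.00298215]), 'joint_efforts': array([ 3.78918776e-03, -4.49220014e+01, -2.31655955e+01, -1.85198505e-04,
        3.65289277e-03, -8.81266260e-07]), 'position': array([ 0.21904006, -0.50420665,  0.23078654]), 'tool_rot': array([[ 9.17235614e-01,  3.98345000e-01, -2.98315404e-04],
       [ 3.98345043e-01, -9.17234759e-01,  1.27454977e-03],
       [ 2.34085271e-04, -1.28789491e-03, -9.99999143e-01]]), 'ft_force': array([-7.86225749e-05,  3.35060929e-01, -1.61420174e-01]), 'wrist_torque': array([ 0.04369794, -0.00838502, -0.03577918]), 'gripper_force': 0.0, 'grip_width': 0.08561344295309326}
```

View pics/scene.png

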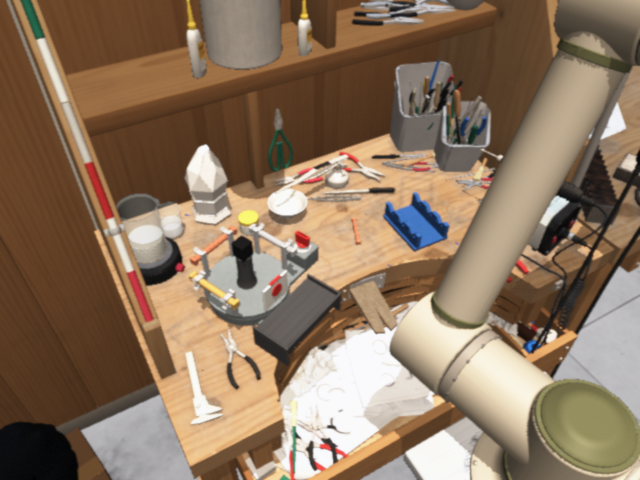

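View pics/top.png

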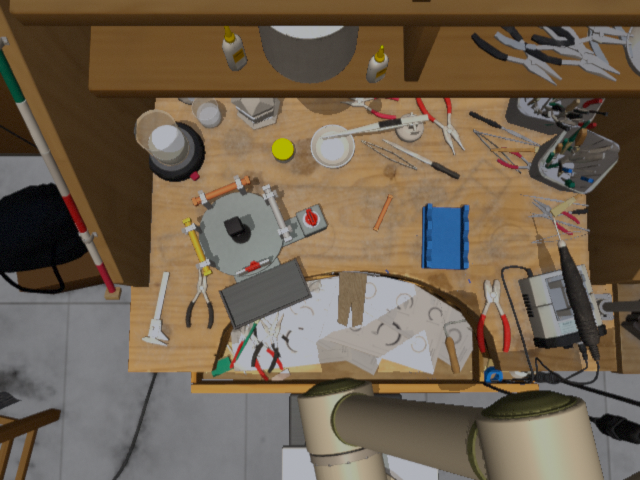

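```bash
python3 - <<'E'
from h import *
d=np.load('top.npz');fr,P=d['fr'],d['P']
def w(n,u,v): print(n,np.round(P[v,u],3))
for n,u,v in [('knob',237,226),('bench',330,240),('copper',222,190),('brass',195,248),('right',278,212),('stud',311,217),('house',322,228),('tray',265,290),('front',252,267),('cradle floor',446,237),('disc',225,245)]: w(n,u,v)
# masks
hsv=cv2.cvtColor(fr,cv2.COLOR_RGB2HSV);H,S,V=[hsv[...,i].astype(int) for i in range(3)]
def reg(n,m,box):
    u0,v0,u1,v1=box;k=np.zeros_like(m);k[v0:v1,u0:u1]=m[v0:v1,u0:u1]
    p=P[k&np.isfinite(P[...,0])]
    if len(p)<5: print(n,len(p));return
    r=cv2.minAreaRect((p[:,:2]*1000).astype(np.float32))
    vv=np.linalg.eigh(np.cov(p[:,:2].T))[1][:,1]
    print(n,len(p),'mean',p.mean(0).round(4),'z95',np.percentile(p[:,2],95).round(4),'rect',np.round(r[0],1),np.round(r[1],1),round(r[2],1),'dir',np.degrees(np.arctan2(vv[1],vv[0])).round(1))
z=P[...,2]
reg('blue',(H>100)&(H<120)&(S>150),(410,190,480,280))
reg('knob',(V<60)&(z>.145),(215,200,260,250))
reg('copper',(H<16)&(S>120)&(z>.08),(180,170,260,210))
reg('brass',(H>18)&(H<32)&(S>120)&(z>.08),(180,205,220,280))
reg('right',(z>.08)&(S<60),(262,180,298,245))
reg('redwing',((H<6)|(H>174))&(S>150)&(z>.06),(295,200,335,235))
reg('redmark',((H<6)|(H>174))&(S>150)&(z>.06),(235,255,275,280))
reg('white',(z>.07)&(S<60),(235,255,275,280))
reg('tray',(z>.05)&(z<.065)&(V<120),(215,255,320,330))
reg('disc',(z>.034)&(z<.048)&(S<60),(190,180,300,280))
c=lambda x:cv2.resize(x,None,fx=4,fy=4,interpolation=cv2.INTER_CUBIC)
s=np.load('scene.npz')['fr']
save('c1',np.hstack([c(fr[165:315,180:280+0]),c(fr[165:315,280:380])])[:600,:800])
save('c2',cv2.resize(s[195:345,180:350],None,fx=4,fy=4))
E
```

```text
knob [0.584 0.235 0.156]
bench [ 0.577  0.058 -0.004]
copper [0.664 0.273 0.101]
brass [0.549 0.324 0.1  ]
right [0.62  0.162 0.1  ]
stud [0.613 0.097 0.079]
house [0.597 0.075 0.039]
tray [0.469 0.191 0.045]
front [0.511 0.211 0.104]
cradle floor [nan nan nan]
disc [0.561 0.274 0.042]
blue 2722 mean [ 0.5795 -0.1832  0.0165] z95 0.0445 rect [ 580.2 -181.1] [ 88.2 130.7] 87.5 dir 177.8
knob 247 mean [0.5844 0.2418 0.1544] z95 0.158 rect [584.9 242.3] [29.1 29.4] 23.1 dir 65.4
copper 350 mean [0.6632 0.275  0.0995] z95 0.1043 rect [663.5 276. ] [ 16.2 120.3] 23.4 dir 113.1
brass 339 mean [0.5522 0.3206 0.0997] z95 0.1041 rect [553.  321.1] [120.6  16.1] 23.1 dir -157.1
right 542 mean [0.6185 0.1645 0.1007] z95 0.1095 rect [618.8 163.9] [119.7  27.7] 23.0 dir -157.2
redwing 89 mean [0.6135 0.098  0.0793] z95 0.0855 rect [612.8 100.7] [33.5 16.5] 23.2 dir -156.3
redmark 73 mean [0.5117 0.2115 0.094 ] z95 0.1045 rect [512.1 211.9] [ 7.6 27. ] 25.9 dir 113.5
white 77 mean [0.5129 0.2103 0.0935] z95 0.1022 rect [513.2 211.6] [ 5.2 68.6] 22.6 dir 113.0
tray 454 mean [0.4487 0.186  0.0547] z95 0.0592 rect [483.9 199.9] [132.7 170.2] 22.9 dir 112.1
disc 5204 mean [0.5781 0.2354 0.0407] z95 0.0454 rect [581.8 225.3] [207.  181.9] 89.9 dir 48.3
```

View pics/c1.png

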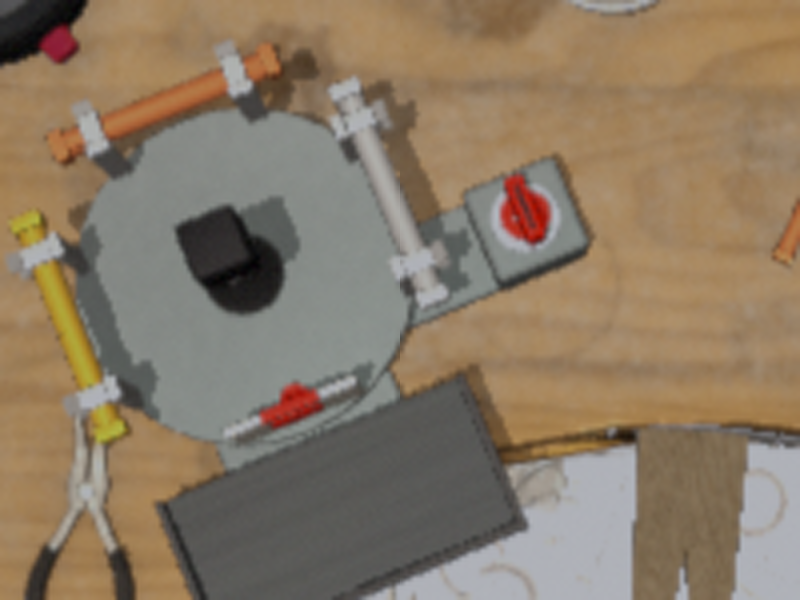

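View pics/c2.png

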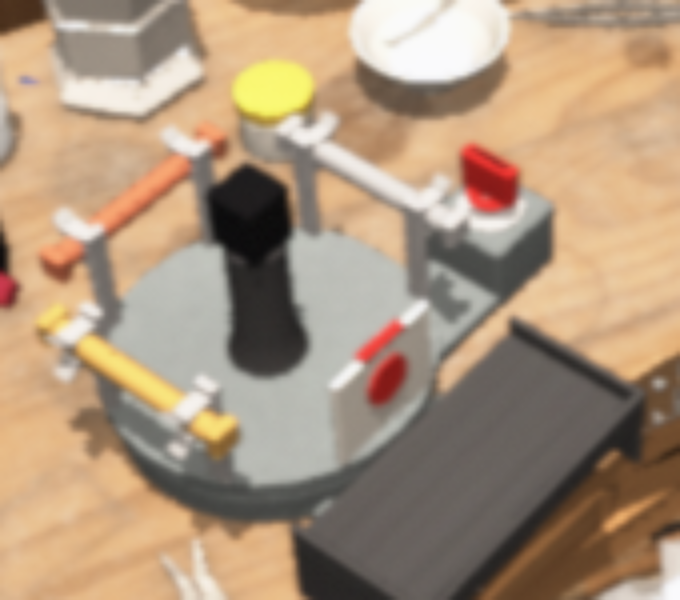

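All three bars are there: brass left, copper rear, steel right. The turret axis is at about (0.585, 0.242) with a yaw of 23°, the red wing at c1 (525,210), and the cradle at (0.580, -0.181). I'll move towards the knob.

{"op": "apply_moves", "data": {
  "series": [
    [45,-38,0,0,0,0,1],
    [45,-38,0,0,0,0,1],
    [45,-38,0,0,0,0,1],
    [45,-38,0,0,0,0,1],
    [45,-38,0,0,0,0,1],
    [45,-38,0,0,0,0,1],
    [45,-38,0,0,0,0,1],
    [45,-38,0,0,0,0,1],
    [45,-38,0,0,0,0,1],
    [45,-38,0,0,0,0,1],
    [45,-38,0,0,0,0,1],
    [0,0,0,0,0,0,1]
  ],
  "grip_force": 60
}}

```text
time_s: 1.6
position: [0.5071, 0.0793, 0.2306]
tool_rot: [[0.915, 0.403, -0.001], [0.403, -0.915, 0.001], [-0.001, -0.001, -1.0]]
ft_force: [0.8, -0.1, -0.6]
grip_width: 0.0854
gripper_force: 0.0
```

```bash
cat >> h.py <<'E'
AX=np.array([.585,.242]);YAW=23.
def go(x,y,z,a):
    "print tool-frame shift (mm) and turn (deg) from measured pose to target, tool down, tool x at yaw a"
    s=telemetry.observe();R=np.array(s['tool_rot']);p=np.array(s['position'])
    c,n=np.cos(np.radians(a)),np.sin(np.radians(a))
    T=np.array([[c,n,0],[n,-c,0],[0,0,-1]])
    rv=cv2.Rodrigues(R.T@T)[0].ravel()
    print('t%.1f'%s['time_s'],'shift',np.round(R.T@(np.array([x,y,z])-p)*1000,1),'turn',np.round(np.degrees(rv),1),'| a %.1f'%np.degrees(np.arctan2(R[1,0],R[0,0])),'w %.3f'%s['grip_width'],'q6 %.0f'%s['q'][5],'F',np.round(s['ft_force'],1))
def C(x,y): # carousel mm -> world
    t=np.radians(YAW);return AX+np.array([[np.cos(t),-np.sin(t)],[np.sin(t),np.cos(t)]])@np.array([x,y])/1000
E
python3 - <<'E'
from h import *
go(.585,.242,.231,23)
E
```

```text
t1.6 shift [ 136.9 -117.6   -0.4] turn [-0.   0.   0.8] | a 23.8 w 0.085 q6 62 F [ 0.8 -0.1 -0.6]
```

{"op": "apply_moves", "data": {
  "series": [
    [34,-29,-12,0,0,0.8,1],
    [34,-29,-12,0,0,0,1],
    [34,-29,-12,0,0,0,1],
    [34,-29,-12,0,0,0,1],
    [0,0,0,0,0,0,1],
    [0,0,0,0,0,0,1],
    [0,0,0,0,0,0,1]
  ]
}}

```text
time_s: 2.48
position: [0.5865, 0.2346, 0.2792]
tool_rot: [[0.923, 0.384, -0.001], [0.384, -0.923, -0.0], [-0.001, 0.0, -1.0]]
ft_force: [-0.1, -0.3, 0.1]
grip_width: 0.0856
gripper_force: 0.0
```

```bash
python3 - <<'E'
from h import *
fr,P,im=cloud('wrist');save('w1',fr)
print(np.round(im['mount'],3))
hsv=cv2.cvtColor(fr,cv2.COLOR_RGB2HSV);H,S,V=[hsv[...,i].astype(int) for i in range(3)];z=P[...,2]
for n,m in (('knob',(V<70)&(z>.149)&(z<.165)),('red',((H<6)|(H>174))&(S>150)&(z>.06)&(z<.12)),('cop',(H<16)&(S>120)&(z>.08)&(z<.11)),('brass',(H>18)&(H<32)&(S>120)&(z>.08)&(z<.11))):
    p=P[m]
    if len(p)>20: print(n,len(p),cv2.minAreaRect((p[:,:2]*1000).astype(np.float32)),np.percentile(p[:,2],95))
go(.585,.242,.119,23)
E
```

```text
[[ 0.001  0.948  0.32   0.083]
 [ 1.    -0.001 -0.    -0.   ]
 [-0.     0.32  -0.948 -0.141]
 [ 0.     0.     0.     1.   ]]
knob 5157 ((576.683349609375, 334.4468994140625), (215.1252899169922, 195.3830108642578), 89.94940185546875) 0.16404974082444376
red 621 ((560.1853637695312, 155.6955108642578), (32.22206115722656, 175.97607421875), 45.14229202270508) 0.10163752519477084
cop 1908 ((616.4990844726562, 275.93524169921875), (359.0447082519531, 178.65292358398438), 71.74436950683594) 0.10171191132788263
brass 501 ((553.8898315429688, 323.3941345214844), (117.94329833984375, 14.601276397705078), 22.948549270629883) 0.10130862298864085
t2.5 shift [  1.4  -7.3 160.4] turn [ 0.   0.  -0.4] | a 22.6 w 0.086 q6 78 F [0.1 0.3 0.4]
```

View pics/w1.png

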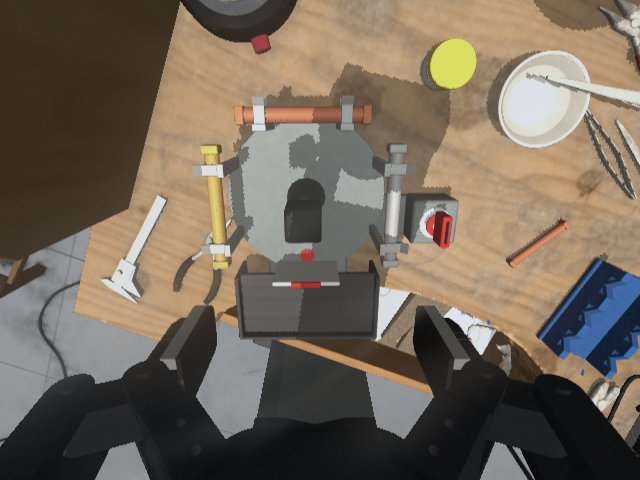

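{"op": "apply_moves", "data": {
  "series": [
    [1,-8,0,0,0,-0.4,1],
    [0,0,20,0,0,0,1],
    [0,0,30,0,0,0,1],
    [0,0,40,0,0,0,1],
    [0,0,40,0,0,0,1],
    [0,0,30,0,0,0,0.9],
    [0,0,0,0,0,0,0.5],
    [0,0,0,0,0,0,0.2],
    [0,0,0,0,0,0,0.2],
    [0,0,0,0,0,0,0.2],
    [0,0,0,0,0,0,0.2]
  ]
}}

```text
time_s: 3.9
position: [0.5851, 0.2445, 0.1214]
tool_rot: [[0.92, 0.392, 0.003], [0.392, -0.92, 0.002], [0.004, -0.0, -1.0]]
ft_force: [-2.3, 4.2, 6.2]
grip_width: 0.0291
gripper_force: 62.4
```

{"op": "apply_moves", "data": {
  "series": [
    [0,-0.5,0,0,0,-8,0.2],
    [0,0,0,0,0,-9,0.2],
    [0,0,0,0,0,-9,0.2],
    [0,0,0,0,0,-9,0.2],
    [0,0,0,0,0,-9,0.2],
    [0,0,0,0,0,-9,0.2],
    [0,0,0,0,0,-9,0.2],
    [0,0,0,0,0,-9,0.2],
    [0,0,0,0,0,-9,0.2],
    [0,0,0,0,0,-10,0.2],
    [0,0,0,0,0,0,0.2],
    [0,0,0,0,0,0,0.2]
  ]
}}

```text
time_s: 5.4
position: [0.5854, 0.2444, 0.1214]
tool_rot: [[-0.392, 0.92, 0.004], [0.92, 0.392, 0.001], [-0.001, 0.004, -1.0]]
ft_force: [3.4, 1.6, 6.2]
grip_width: 0.0293
gripper_force: 62.3
```

```bash
python3 - <<'E'
from h import *
go(*C(-85,0),.08,113)
E
```

```text
t5.4 shift [ -1.9 -86.5  41.1] turn [0.2 0.  0.1] | a 113.1 w 0.029 q6 -11 F [3.4 1.6 6.2]
```

{"op": "apply_moves", "data": {
  "series": [
    [0,0,0,0,0,0,1],
    [0,0,0,0,0,0,1],
    [0,0,0,0,0,0,1],
    [0,0,-30,0,0,0,1],
    [0,0,-40,0,0,0,1],
    [0,0,-50,0,0,0,0.6],
    [0,-40,-40,0,0,0,0.5],
    [0,-46,-20,0,0,0,0.5],
    [0,0,0,0,0,0,0.5],
    [0,0,0,0,0,0,0.5]
  ]
}}

```text
time_s: 6.65
position: [0.5056, 0.2105, 0.299]
tool_rot: [[-0.392, 0.92, -0.0], [0.92, 0.392, -0.0], [0.0, -0.0, -1.0]]
ft_force: [0.1, 0.3, -1.4]
grip_width: 0.0426
gripper_force: 0.0
```

```bash
sed -i 's/^AX=.*/AX=np.array([.5853,.2438]);YAW=23./' h.py; cat >> h.py <<'E'
def bar(name,cam='wrist',xlim=None):
    fr,P,im=cloud(cam);hsv=cv2.cvtColor(fr,cv2.COLOR_RGB2HSV);H,S,V=[hsv[...,i].astype(int) for i in range(3)];z=P[...,2]
    m={'copper':(H<16)&(S>100),'brass':(H>18)&(H<32)&(S>120),'steel':S<40}[name]&(z>.08)&(z<.115)
    if xlim is not None: m&=np.hypot(P[...,0]-xlim[0],P[...,1]-xlim[1])<xlim[2]
    p=P[m]
    if len(p)<20: print(name,'none',len(p))
    else: print(name,len(p),np.round(np.array(cv2.minAreaRect((p[:,:2]*1000).astype(np.float32))[0]),1),np.round(cv2.minAreaRect((p[:,:2]*1000).astype(np.float32))[1:][0],1),np.percentile(p[:,2],95).round(4))
    return fr,P
E
python3 - <<'E'
from h import *
fr,P=bar('brass',xlim=(*C(-85,0),.075));save('w2',fr);bar('brass','top',(*C(-85,0),.075));print(C(-85,0))
go(*C(-85,0),.077,113)
E
```

```text
brass 439 [508.3 211.8] [ 14.3 118.7] 0.1018
brass 103 [506.1 208.4] [ 14.7 119.8] 0.1047
[0.50705709 0.21058785]
t6.8 shift [ -0.5   1.5 221.2] turn [-0.1 -0.   0.1] | a 113.1 w 0.043 q6 -13 F [ 0.4  0.2 -0.4]
```

View pics/w2.png

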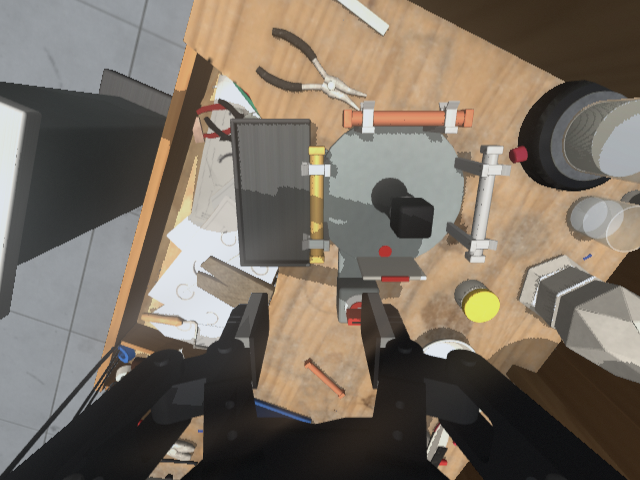

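{"op": "apply_moves", "data": {
  "series": [
    [0,1.5,30,0,0,0,0.5],
    [0,0,50,0,0,0,0.5],
    [0,0,50,0,0,0,0.5],
    [0,0,40,0,0,0,0.5],
    [0,0,30,0,0,0,0.5],
    [0,0,20,0,0,0,0.5],
    [0,0,0,0,0,0,0.5],
    [0,0,0,0,0,0,0.3],
    [0,0,0,0,0,0,0.05],
    [0,0,0,0,0,0,0.05],
    [0,0,0,0,0,0,0.05],
    [0,0,0,0,0,0,0.05]
  ],
  "grip_force": 70
}}

```text
time_s: 8.25
position: [0.5073, 0.2111, 0.0801]
tool_rot: [[-0.392, 0.92, 0.002], [0.92, 0.392, 0.0], [-0.0, 0.002, -1.0]]
ft_force: [0.1, 0.7, 5.9]
grip_width: 0.0118
gripper_force: 68.7
```

{"op": "apply_moves", "data": {
  "series": [
    [0,-5,0,0,0,0,0.05],
    [0,-6,0,0,0,0,0.05],
    [0,-8,0,0,0,0,0.05],
    [0,-10,0,0,0,0,0.05],
    [0,-10,0,0,0,0,0.05],
    [0,-8,0,0,0,0,0.05],
    [0,0,0,0,0,0,0.05],
    [0,0,-20,0,0,0,0.05],
    [0,0,-30,0,0,0,0.05],
    [0,0,-30,0,0,0,0.05],
    [0,0,0,0,0,0,0.05]
  ],
  "grip_force": 90
}}

```text
time_s: 9.62
position: [0.4646, 0.1928, 0.1611]
tool_rot: [[-0.392, 0.92, 0.005], [0.92, 0.392, 0.001], [-0.001, 0.005, -1.0]]
ft_force: [-0.1, 0.2, -1.8]
grip_width: 0.0112
gripper_force: 88.4
```

```bash
cat >> h.py <<'E'
def cradle(cam='top'):
    fr,P,im=cloud(cam);hsv=cv2.cvtColor(fr,cv2.COLOR_RGB2HSV);H,S,V=[hsv[...,i].astype(int) for i in range(3)];z=P[...,2]
    m=(H>100)&(H<122)&(S>130)&(abs(P[...,0]-.58)<.16)&(abs(P[...,1]+.18)<.16)&(z<.06)&(z>-.01)
    k=cv2.morphologyEx(m.astype(np.uint8),cv2.MORPH_OPEN,np.ones((3,3)))
    n,l,st,_=cv2.connectedComponentsWithStats(k);i=1+np.argmax(st[1:,4]);p=P[(l==i)]
    p=p[np.isfinite(p[:,0])]
    q=p[p[:,2]>.033] # tops of rails
    for n,a in(('all',p),('tops',q)): print('cradle',n,len(a),cv2.minAreaRect((a[:,:2]*1000).astype(np.float32)))
    return fr,P
E
python3 - <<'E'
from h import *
fr,P=cradle();save('t2',fr)
fr2,P2=bar('brass','scene',(.47,.2,.12))
save('m2',np.hstack([cv2.resize(fr[150:330,180:400],None,fx=1.8,fy=2)[:360],cv2.resize(fr2[180:360,150:370],None,fx=1.8,fy=2)]))
go(.58,-.181,.15,88)
E
```

```text
cradle all 2809 ((567.7454223632812, -215.22203063964844), (90.95825958251953, 130.91238403320312), 87.88088989257812)
cradle tops 634 ((567.2967529296875, -217.14120483398438), (87.06123352050781, 130.18959045410156), 87.9065933227539)
brass none 0
t9.7 shift [-389.4  -39.     8.7] turn [-0.  -0.  25.1] | a 113.1 w 0.011 q6 -14 F [-0.1  0.  -1.1]
```

View pics/m2.png

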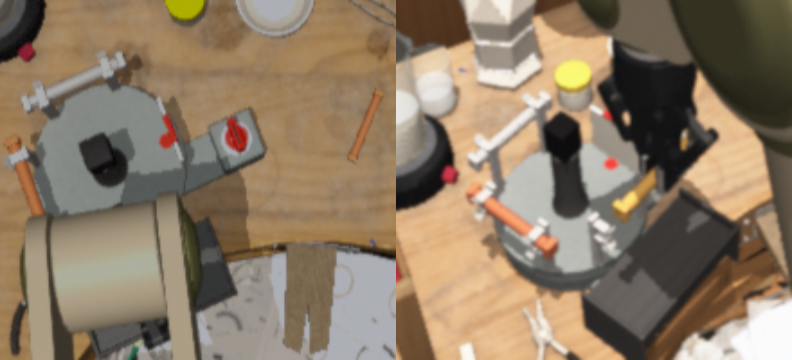

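Brass is out and held. The cradle has been knocked to about (0.568, -0.215), with its angle unchanged. I'll carry the bar over the bench side to it.

{"op": "apply_moves", "data": {
  "series": [
    [-42,12,0,0,0,0,0.05],
    [-43,13,0,0,0,0,0.05],
    [-43,13,0,0,0,0,0.05],
    [-45,-23.5,0,0,0,0,0.05],
    [-45,-23.5,0,0,0,0,0.05],
    [-45,-23.5,0,0,0,0,0.05],
    [-45,-23.5,0,0,0,0,0.05],
    [-45,-23.5,0,0,0,0,0.05],
    [-45,-23.5,0,0,0,0,0.05],
    [0,0,0,0,0,8.4,0.05],
    [0,0,0,0,0,8.4,0.05],
    [0,0,0,0,0,8.4,0.05]
  ]
}}

```text
time_s: 11.22
position: [0.5242, -0.2139, 0.1576]
tool_rot: [[0.042, 0.999, -0.002], [0.999, -0.042, 0.002], [0.002, -0.003, -1.0]]
ft_force: [0.9, 0.2, -1.1]
grip_width: 0.011
gripper_force: 88.5
```

```bash
cat >> h.py <<'E'
def groove(cx,cy,th,k): # k=-1,0,1
    t=np.radians(th);return cx+.042*k*np.cos(t),cy+.042*k*np.sin(t)
E
python3 - <<'E'
from h import *
cradle();fr,P=cradle('wrist');save('w3',fr)
go(*groove(.568,-.215,-2.1,-1),.029,87.9)
E
```

```text
cradle all 1602 ((567.43701171875, -210.82398986816406), (80.34439849853516, 130.90499877929688), 87.45612335205078)
cradle tops 315 ((568.560546875, -179.0088653564453), (12.107552528381348, 130.3485107421875), 87.2863998413086)
cradle all 7800 ((586.9033203125, -216.42059326171875), (83.96356964111328, 94.60447692871094), 87.7357177734375)
cradle tops 1144 ((579.183349609375, -218.86538696289062), (95.60240173339844, 57.6057014465332), 71.34056854248047)
t11.3 shift [  0.2   2.  128.8] turn [-0.1 -0.1 -0.1] | a 87.8 w 0.011 q6 -32 F [ 0.6  0.7 -1.1]
```

View pics/w3.png

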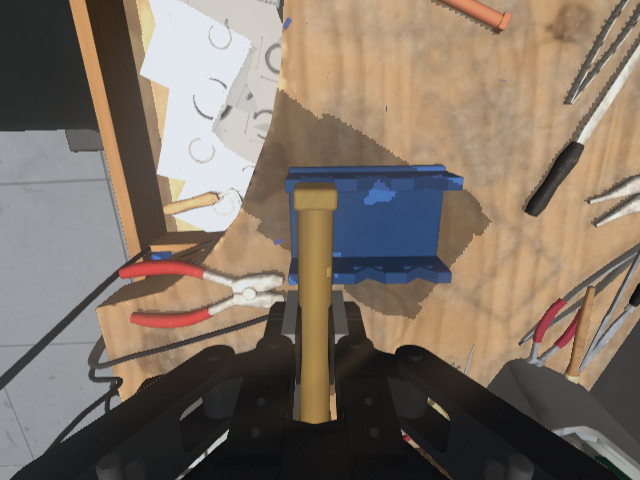

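```bash
python3 - <<'E'
from h import *
s=telemetry.observe();fr,P,im=cloud('wrist');hsv=cv2.cvtColor(fr,cv2.COLOR_RGB2HSV);H,S,V=[hsv[...,i].astype(int) for i in range(3)]
R=np.array(s['tool_rot']);p0=np.array(s['position'])
T=(P-p0)@R
y=T[(H>18)&(H<32)&(S>120)&(T[...,2]>-.05)&(T[...,2]<.0)&(abs(T[...,1])<.02)]
print('bar tool x',np.percentile(y[:,0],[0,1,50,99,100]).round(4),'y',np.percentile(y[:,1],[1,50,99]).round(4),'ztop',np.percentile(y[:,2],[1,5,50]).round(4))
m=(H>100)&(H<122)&(S>130)&(abs(P[...,0]-.58)<.1)&(abs(P[...,1]+.21)<.1)&(P[...,2]<.06)&(P[...,2]>.0)
q=P[m];t=np.radians(-2.1);u=q[:,:2]@np.array([np.cos(t),np.sin(t)]);v=q[:,:2]@np.array([-np.sin(t),np.cos(t)])
print('u',np.percentile(u,[.5,99.5]).round(4),'v',np.percentile(v,[.5,99.5]).round(4))
a=q[:,2]>.042
print('top',a.sum(),'u',np.percentile(u[a],[.5,99.5]).round(4),'v',np.percentile(v[a],[.5,99.5]).round(4),'zmax',q[:,2].max())
c=np.array([.568,-.215]);print('assumed',c@[np.cos(t),np.sin(t)],c@[-np.sin(t),np.cos(t)])
E
```

```text
bar tool x [-0.0531 -0.0464  0.0145  0.0595  0.0604] y [-0.0056  0.0008  0.0078] ztop [-0.0218 -0.0212 -0.0194]
u [0.5183 0.641 ] v [-0.2356 -0.1492]
top 1089 u [0.512  0.6413] v [-0.2362 -0.1517] zmax 0.04566471299265508
assumed 0.5754969250381864 -0.19404197811708712
```

{"op": "apply_moves", "data": {
  "series": [
    [-1,2.5,20,0,0,0,0.05],
    [0,0,30,0,0,0,0.05],
    [0,0,30,0,0,0,0.05],
    [0,0,22,0,0,0,0.05],
    [0,0,14,0,0,0,0.05],
    [0,0,8,0,0,0,0.05],
    [0,0,4,0,0,0,0.05],
    [0,0,0,0,0,0,0.05],
    [0,0,0,0,0,0,0.05]
  ]
}}

```text
time_s: 12.5
position: [0.5275, -0.2152, 0.0319]
tool_rot: [[0.037, 0.999, 0.001], [0.999, -0.037, -0.001], [-0.001, 0.001, -1.0]]
ft_force: [0.0, -0.3, -0.8]
grip_width: 0.0111
gripper_force: 88.5
```

{"op": "apply_moves", "data": {
  "series": [
    [0,-0.5,2,0,0,0,0.05],
    [0,0,1,0,0,0,0.05],
    [0,0,0,0,0,0,0.05],
    [0,0,0,0,0,0,0.28],
    [0,0,0,0,0,0,0.28],
    [0,0,0,0,0,0,0.28],
    [0,0,-15,0,0,0,0.28],
    [0,0,-30,0,0,0,0.28],
    [0,0,-50,0,0,0,0.28],
    [0,0,-50,0,0,0,0.5],
    [0,0,0,0,0,0,1],
    [0,0,0,0,0,0,1]
  ]
}}

```text
time_s: 14.0
position: [0.5264, -0.2148, 0.1734]
tool_rot: [[0.037, 0.999, -0.0], [0.999, -0.037, 0.0], [0.0, -0.0, -1.0]]
ft_force: [-1.4, -0.6, -0.4]
grip_width: 0.0771
gripper_force: 0.0
```

```bash
cat >> h.py <<'E'
def inbar(name,cam='wrist',c=(.568,-.215)):
    fr,P,im=cloud(cam);hsv=cv2.cvtColor(fr,cv2.COLOR_RGB2HSV);H,S,V=[hsv[...,i].astype(int) for i in range(3)];z=P[...,2]
    m={'copper':(H<16)&(S>100),'brass':(H>18)&(H<32)&(S>120),'steel':S<40}[name]&(z>.03)&(z<.075)&(np.hypot(P[...,0]-c[0],P[...,1]-c[1])<.1)
    k=cv2.morphologyEx(m.astype(np.uint8),cv2.MORPH_OPEN,np.ones((3,3)));p=P[k>0]
    if len(p)>20:
        r=cv2.minAreaRect((p[:,:2]*1000).astype(np.float32));print(name,cam,len(p),np.round(r[0],1),np.round(r[1],1),round(r[2],1),'ztop',np.percentile(p[:,2],[50,95]).round(4))
    else: print(name,cam,'none')
    return fr,P
E
python3 - <<'E'
from h import *
inbar('brass');inbar('brass','top')
go(.569,.134,.2,23)
go(*AX,.2,23)
E
```

```text
brass wrist 590 [ 526.7 -214.5] [119.   14.3] 87.9 ztop [0.0486 0.0502]
brass top 126 [ 527.2 -179.5] [46.1 14.4] 87.8 ztop [0.0489 0.0537]
t14.1 shift [350.1  29.8 -27.3] turn [-0.1  0.  64.9] | a 87.9 w 0.085 q6 -32 F [0.2 0.1 0.4]
t14.1 shift [460.4  42.  -27.2] turn [-0.1  0.  64.9] | a 87.9 w 0.085 q6 -32 F [0.2 0.1 0.4]
```

{"op": "apply_moves", "data": {
  "series": [
    [46,4.2,-10,0,0,0,1],
    [46,4.2,-10,0,0,0,1],
    [46,4.2,-10,0,0,0,1],
    [46,4.2,0,0,0,0,1],
    [46,4.2,0,0,0,0,1],
    [46,4.2,0,0,0,0,1],
    [46,4.2,0,0,0,0,1],
    [46,4.2,0,0,0,0,1],
    [46,4.2,0,0,0,0,1],
    [46,4.2,0,0,0,0,1],
    [0,0,0,0,0,9.3,1],
    [0,0,0,0,0,9.3,1]
  ]
}}

```text
time_s: 15.6
position: [0.5852, 0.2437, 0.2018]
tool_rot: [[0.358, 0.934, -0.003], [0.934, -0.358, -0.001], [-0.002, -0.002, -1.0]]
ft_force: [1.4, 1.0, 0.3]
grip_width: 0.0851
gripper_force: 0.0
```

{"op": "apply_moves", "data": {
  "series": [
    [0,0,0,0,0,9.3,1],
    [0,0,0,0,0,9.3,1],
    [0,0,0,0,0,9.3,1],
    [0,0,0,0,0,9.3,1],
    [0,0,0,0,0,9.1,1],
    [0,0,0,0,0,0,1]
  ]
}}

```text
time_s: 16.35
position: [0.5854, 0.2431, 0.2022]
tool_rot: [[0.92, 0.392, -0.002], [0.392, -0.92, -0.0], [-0.002, -0.0, -1.0]]
ft_force: [0.3, 0.2, 0.7]
grip_width: 0.0855
gripper_force: 0.0
```

```bash
python3 - <<'E'
from h import *
go(*AX,.119,23)
E
```

```text
t16.4 shift [ 0.3 -0.7 83.2] turn [-0.   0.1  0.1] | a 23.1 w 0.086 q6 79 F [0.3 0.2 0.7]
```

{"op": "apply_moves", "data": {
  "series": [
    [0,-1,20,0,0,0,1],
    [0,0,30,0,0,0,1],
    [0,0,22,0,0,0,1],
    [0,0,11,0,0,0,0.8],
    [0,0,0,0,0,0,0.5],
    [0,0,0,0,0,0,0.2],
    [0,0,0,0,0,0,0.2],
    [0,0,0,0,0,0,0.2],
    [0,0,0,0,0,0,0.2]
  ],
  "grip_force": 60
}}

```text
time_s: 17.48
position: [0.5855, 0.2447, 0.1215]
tool_rot: [[0.92, 0.391, 0.002], [0.391, -0.92, 0.001], [0.002, -0.0, -1.0]]
ft_force: [-1.7, 3.1, 6.1]
grip_width: 0.0291
gripper_force: 62.8
```

{"op": "apply_moves", "data": {
  "series": [
    [0,0,0,0,0,-8,0.2],
    [0,0,0,0,0,-9,0.2],
    [0,0,0,0,0,-9,0.2],
    [0,0,0,0,0,-9,0.2],
    [0,0,0,0,0,-9,0.2],
    [0,0,0,0,0,-9,0.2],
    [0,0,0,0,0,-9,0.2],
    [0,0,0,0,0,-9,0.2],
    [0,0,0,0,0,-9,0.2],
    [0,0,0,0,0,-10,0.2],
    [0,0,0,0,0,0,0.2],
    [0,0,0,0,0,0,0.2]
  ]
}}

```text
time_s: 18.98
position: [0.5852, 0.2448, 0.1215]
tool_rot: [[-0.391, 0.92, 0.001], [0.92, 0.391, 0.001], [0.001, 0.001, -1.0]]
ft_force: [-1.4, 4.9, 7.4]
grip_width: 0.0293
gripper_force: 62.9
```

{"op": "apply_moves", "data": {
  "series": [
    [0,0,0,0,0,0,1],
    [0,0,0,0,0,0,1],
    [0,0,0,0,0,0,1],
    [0,0,-30,0,0,0,1],
    [0,0,-40,0,0,0,1],
    [0,0,-50,0,0,0,0.6],
    [0,-40,-40,0,0,0,0.5],
    [0,-45,-20,0,0,0,0.5],
    [0,0,0,0,0,0,0.5],
    [0,0,0,0,0,0,0.5]
  ]
}}

```text
time_s: 20.23
position: [0.5073, 0.2108, 0.3]
tool_rot: [[-0.39, 0.921, -0.0], [0.921, 0.39, -0.0], [-0.0, -0.0, -1.0]]
ft_force: [-0.3, 0.2, -0.6]
grip_width: 0.0426
gripper_force: 0.0
```

```bash
python3 - <<'E'
from h import *
bar('copper',xlim=(*C(-85,0),.075))
go(*C(-85,0),.077,113)
E
```

```text
copper 1263 [508.6 211.2] [ 15.1 119.8] 0.1018
t20.3 shift [-1.000e-01 -3.000e-01  2.224e+02] turn [-0.1 -0.  -0. ] | a 113.0 w 0.043 q6 -13 F [-0.4 -0.4  0.3]
```

Copper is in front, so I'll grip it and pull.

{"op": "apply_moves", "data": {
  "series": [
    [0,0.5,30,0,0,0,0.5],
    [0,0,50,0,0,0,0.5],
    [0,0,50,0,0,0,0.5],
    [0,0,40,0,0,0,0.5],
    [0,0,30,0,0,0,0.5],
    [0,0,21,0,0,0,0.5],
    [0,0,0,0,0,0,0.5],
    [0,0,0,0,0,0,0.3],
    [0,0,0,0,0,0,0.05],
    [0,0,0,0,0,0,0.05],
    [0,0,0,0,0,0,0.05],
    [0,0,0,0,0,0,0.05]
  ],
  "grip_force": 90
}}

```text
time_s: 21.78
position: [0.5075, 0.2111, 0.0801]
tool_rot: [[-0.391, 0.921, 0.001], [0.921, 0.391, 0.0], [-0.0, 0.001, -1.0]]
ft_force: [-3.0, -1.3, 6.1]
grip_width: 0.0106
gripper_force: 87.9
```

{"op": "apply_moves", "data": {
  "series": [
    [0,-5,0,0,0,0,0.05],
    [0,-6,0,0,0,0,0.05],
    [0,-8,0,0,0,0,0.05],
    [0,-10,0,0,0,0,0.05],
    [0,-10,0,0,0,0,0.05],
    [0,-8,0,0,0,0,0.05],
    [0,0,0,0,0,0,0.05],
    [0,0,-20,0,0,0,0.05],
    [0,0,-30,0,0,0,0.05],
    [0,0,-30,0,0,0,0.05],
    [0,0,0,0,0,0,0.05]
  ]
}}

```text
time_s: 23.15
position: [0.4653, 0.1929, 0.1611]
tool_rot: [[-0.39, 0.921, 0.005], [0.921, 0.39, 0.001], [-0.001, 0.004, -1.0]]
ft_force: [-0.2, -0.7, -1.7]
grip_width: 0.0113
gripper_force: 88.5
```

```bash
cat >> h.py <<'E'
def held(name):
    s=telemetry.observe();fr,P,im=cloud('wrist');hsv=cv2.cvtColor(fr,cv2.COLOR_RGB2HSV);H,S,V=[hsv[...,i].astype(int) for i in range(3)]
    T=(P-np.array(s['position']))@np.array(s['tool_rot'])
    m={'copper':(H<16)&(S>100),'brass':(H>18)&(H<32)&(S>120),'steel':(S<40)&(V>70)}[name]
    y=T[m&(T[...,2]>-.05)&(T[...,2]<.0)&(abs(T[...,1])<.02)&(abs(T[...,0])<.1)]
    if len(y)<20: print('held none');return
    print('held',name,len(y),'x',np.percentile(y[:,0],[1,50,99,100]).round(4),'y',np.percentile(y[:,1],[1,50,99]).round(4),'ztop',np.percentile(y[:,2],[1,5,50]).round(4))
E
python3 - <<'E'
from h import *
held('copper');cradle()
go(.55,.09,.16,113)
E
```

```text
held copper 7766 x [-0.0465  0.0203  0.0599  0.0601] y [-0.0058  0.0009  0.008 ] ztop [-0.0217 -0.021  -0.0191]
cradle all 2035 ((583.8164672851562, -215.92556762695312), (88.5450668334961, 97.9540023803711), 88.09986114501953)
cradle tops 492 ((583.6396484375, -217.13914489746094), (86.15518951416016, 97.92920684814453), 87.88958740234375)
t23.2 shift [-128.1   39.1   -1.3] turn [-0. -0. -0.] | a 113.0 w 0.011 q6 -14 F [-0.  -0.4 -1.4]
```

{"op": "apply_moves", "data": {
  "series": [
    [-42,13,0,0,0,0,0.05],
    [-43,13,0,0,0,0,0.05],
    [-43,13,0,0,0,0,0.05],
    [-48,-17,0,0,0,0,0.05],
    [-48,-17,0,0,0,0,0.05],
    [-48,-17,0,0,0,0,0.05],
    [-48,-17,0,0,0,0,0.05],
    [-48,-17,0,0,0,0,0.05],
    [-49,-18,0,0,0,0,0.05],
    [0,0,0,0,0,8.4,0.05],
    [0,0,0,0,0,8.4,0.05],
    [0,0,0,0,0,8.3,0.05]
  ]
}}

```text
time_s: 24.75
position: [0.5676, -0.2162, 0.1574]
tool_rot: [[0.042, 0.999, -0.003], [0.999, -0.042, 0.002], [0.002, -0.003, -1.0]]
ft_force: [-0.5, 0.2, -1.3]
grip_width: 0.0109
gripper_force: 88.5
```

```bash
python3 - <<'E'
from h import *
held('copper');inbar('brass','top')
go(.5685,-.2165,.029,87.9)
E
```

```text
held copper 7811 x [-0.0463  0.0198  0.0604  0.0607] y [-0.0059  0.0011  0.0079] ztop [-0.022  -0.021  -0.0191]
brass top 64 [ 528.  -165.3] [18.  14.9] 89.5 ztop [0.0484 0.0534]
t24.9 shift [ -0.6   1.1 128.6] turn [-0.1 -0.1 -0.1] | a 87.8 w 0.011 q6 -30 F [-0.1  0.8 -0.9]
```

{"op": "apply_moves", "data": {
  "series": [
    [0,1,20,0,0,0,0.05],
    [0,0,30,0,0,0,0.05],
    [0,0,30,0,0,0,0.05],
    [0,0,22,0,0,0,0.05],
    [0,0,14,0,0,0,0.05],
    [0,0,8,0,0,0,0.05],
    [0,0,4,0,0,0,0.05],
    [0,0,2,0,0,0,0.05],
    [0,0,0,0,0,0,0.05]
  ]
}}

```text
time_s: 25.98
position: [0.5692, -0.2163, 0.0297]
tool_rot: [[0.037, 0.999, 0.001], [0.999, -0.037, -0.0], [-0.0, 0.001, -1.0]]
ft_force: [-0.7, 0.8, -1.7]
grip_width: 0.0105
gripper_force: 88.7
```

{"op": "apply_moves", "data": {
  "series": [
    [0,0,1,0,0,0,0.05],
    [0,0,0,0,0,0,0.05],
    [0,0,0,0,0,0,0.28],
    [0,0,0,0,0,0,0.28],
    [0,0,0,0,0,0,0.28],
    [0,0,-15,0,0,0,0.28],
    [0,0,-30,0,0,0,0.28],
    [0,0,-50,0,0,0,0.28],
    [0,0,-50,0,0,0,0.5],
    [0,0,0,0,0,0,1],
    [0,0,0,0,0,0,1]
  ]
}}

```text
time_s: 27.35
position: [0.5688, -0.216, 0.1734]
tool_rot: [[0.037, 0.999, -0.0], [0.999, -0.037, 0.0], [0.0, -0.0, -1.0]]
ft_force: [0.2, -0.2, -0.6]
grip_width: 0.0774
gripper_force: 0.0
```

```bash
python3 - <<'E'
from h import *
inbar('brass');inbar('copper')
go(*AX,.21,23)
E
```

```text
brass wrist 314 [ 526.8 -214.7] [118.5  14.5] 88.3 ztop [0.0489 0.0503]
copper wrist 2387 [ 569.  -215.8] [119.5  17.7] 88.0 ztop [0.0475 0.0497]
t27.4 shift [460.1  -0.5 -37.2] turn [-0.1  0.  64.9] | a 87.9 w 0.085 q6 -30 F [-0.4  0.5 -0.5]
```

Both are seated. Next is the steel bar.

{"op": "apply_moves", "data": {
  "series": [
    [46,0,-10,0,0,0,1],
    [46,0,-10,0,0,0,1],
    [46,0,-10,0,0,0,1],
    [46,0,0,0,0,0,1],
    [46,0,0,0,0,0,1],
    [46,0,0,0,0,0,1],
    [46,0,0,0,0,0,1],
    [46,0,0,0,0,0,1],
    [46,0,0,0,0,0,1],
    [46,0,0,0,0,0,1],
    [0,0,0,0,0,9.3,1],
    [0,0,0,0,0,9.3,1]
  ]
}}

```text
time_s: 28.95
position: [0.5857, 0.2441, 0.2019]
tool_rot: [[0.358, 0.934, -0.003], [0.934, -0.358, -0.001], [-0.001, -0.002, -1.0]]
ft_force: [-0.5, -0.3, 0.9]
grip_width: 0.0855
gripper_force: 0.0
```

{"op": "apply_moves", "data": {
  "series": [
    [0,0,0,0,0,9.3,1],
    [0,0,0,0,0,9.3,1],
    [0,0,0,0,0,9.3,1],
    [0,0,0,0,0,9.3,1],
    [0,0,0,0,0,9.1,1],
    [0,0,0,0,0,0,1]
  ]
}}

```text
time_s: 29.7
position: [0.5859, 0.2434, 0.2023]
tool_rot: [[0.92, 0.392, -0.002], [0.392, -0.92, -0.0], [-0.002, -0.0, -1.0]]
ft_force: [-0.3, 0.2, -0.5]
grip_width: 0.0853
gripper_force: 0.0
```

```bash
python3 - <<'E'
from h import *
go(*AX,.119,23)
E
```

```text
t29.7 shift [-0.2 -0.6 83.3] turn [-0.   0.1  0.1] | a 23.1 w 0.085 q6 79 F [-0.3  0.2 -0.5]
```

{"op": "apply_moves", "data": {
  "series": [
    [0,-1,20,0,0,0,1],
    [0,0,30,0,0,0,1],
    [0,0,22,0,0,0,1],
    [0,0,11,0,0,0,0.8],
    [0,0,0,0,0,0,0.5],
    [0,0,0,0,0,0,0.2],
    [0,0,0,0,0,0,0.2],
    [0,0,0,0,0,0,0.2],
    [0,0,0,0,0,0,0.2]
  ],
  "grip_force": 60
}}

```text
time_s: 30.82
position: [0.586, 0.2449, 0.1215]
tool_rot: [[0.92, 0.391, 0.002], [0.391, -0.92, 0.001], [0.002, -0.0, -1.0]]
ft_force: [-2.1, 3.3, 6.6]
grip_width: 0.0292
gripper_force: 63.1
```

{"op": "apply_moves", "data": {
  "series": [
    [0,0,0,0,0,-8,0.2],
    [0,0,0,0,0,-9,0.2],
    [0,0,0,0,0,-9,0.2],
    [0,0,0,0,0,-9,0.2],
    [0,0,0,0,0,-9,0.2],
    [0,0,0,0,0,-9,0.2],
    [0,0,0,0,0,-9,0.2],
    [0,0,0,0,0,-9,0.2],
    [0,0,0,0,0,-9,0.2],
    [0,0,0,0,0,-10,0.2],
    [0,0,0,0,0,0,0.2],
    [0,0,0,0,0,0,0.2]
  ]
}}

```text
time_s: 32.33
position: [0.585, 0.2453, 0.1215]
tool_rot: [[-0.391, 0.92, -0.0], [0.92, 0.391, 0.001], [0.001, 0.0, -1.0]]
ft_force: [-6.4, 3.9, 8.1]
grip_width: 0.0293
gripper_force: 63.4
```

{"op": "apply_moves", "data": {
  "series": [
    [0,0,0,0,0,0,1],
    [0,0,0,0,0,0,1],
    [0,0,0,0,0,0,1],
    [0,0,-30,0,0,0,1],
    [0,0,-40,0,0,0,1],
    [0,0,-50,0,0,0,0.6],
    [0,-40,-40,0,0,0,0.5],
    [0,-45,-20,0,0,0,0.5],
    [0,0,0,0,0,0,0.5],
    [0,0,0,0,0,0,0.5]
  ]
}}

```text
time_s: 33.58
position: [0.5078, 0.2111, 0.3]
tool_rot: [[-0.39, 0.921, -0.0], [0.921, 0.39, -0.0], [-0.0, -0.0, -1.0]]
ft_force: [-0.2, -0.0, 0.3]
grip_width: 0.0425
gripper_force: 0.0
```

```bash
python3 - <<'E'
from h import *
fr,P=bar('steel',xlim=(*C(-85,0),.075));save('w4',fr)
go(*C(-85,0),.077,113)
E
```

```text
steel 2166 [535.2 222.6] [ 86.9 119.2] 0.1083
t33.6 shift [ -0.3  -0.8 222.4] turn [-0.1 -0.  -0. ] | a 113.0 w 0.043 q6 -13 F [-0.1  0.3 -0.1]
```

View pics/w4.png

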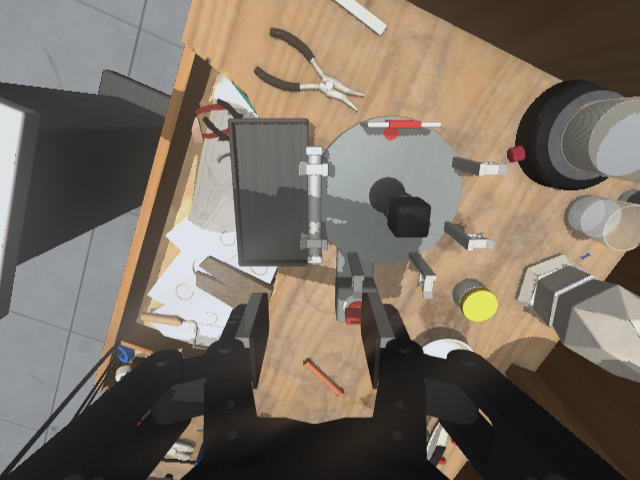

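The steel bar is in front at (315,205), between its clips; the blank face is on the left at (405,125). I'll grip and pull it.

{"op": "apply_moves", "data": {
  "series": [
    [0,0,30,0,0,0,0.5],
    [0,0,50,0,0,0,0.5],
    [0,0,50,0,0,0,0.5],
    [0,0,40,0,0,0,0.5],
    [0,0,30,0,0,0,0.5],
    [0,0,21,0,0,0,0.5],
    [0,0,0,0,0,0,0.5],
    [0,0,0,0,0,0,0.3],
    [0,0,0,0,0,0,0.05],
    [0,0,0,0,0,0,0.05],
    [0,0,0,0,0,0,0.05],
    [0,0,0,0,0,0,0.05]
  ],
  "grip_force": 90
}}

```text
time_s: 35.12
position: [0.5075, 0.2111, 0.0801]
tool_rot: [[-0.39, 0.921, 0.001], [0.921, 0.39, -0.0], [-0.0, 0.001, -1.0]]
ft_force: [-2.8, -2.1, 5.6]
grip_width: 0.011
gripper_force: 87.9
```

{"op": "apply_moves", "data": {
  "series": [
    [0,-5,0,0,0,0,0.05],
    [0,-6,0,0,0,0,0.05],
    [0,-8,0,0,0,0,0.05],
    [0,-10,0,0,0,0,0.05],
    [0,-10,0,0,0,0,0.05],
    [0,-8,0,0,0,0,0.05],
    [0,0,0,0,0,0,0.05],
    [0,0,-20,0,0,0,0.05],
    [0,0,-30,0,0,0,0.05],
    [0,0,-30,0,0,0,0.05],
    [0,0,0,0,0,0,0.05]
  ]
}}

```text
time_s: 36.5
position: [0.4653, 0.1931, 0.1611]
tool_rot: [[-0.39, 0.921, 0.005], [0.921, 0.39, 0.001], [-0.001, 0.005, -1.0]]
ft_force: [0.3, -0.2, -1.2]
grip_width: 0.0111
gripper_force: 88.5
```

```bash
python3 - <<'E'
from h import *
held('steel');inbar('copper','top');cradle()
go(.55,.09,.16,113)
E
```

```text
held steel 8920 x [-0.0459  0.0129  0.0595  0.0598] y [-0.0102  0.0009  0.0124] ztop [-0.0355 -0.028  -0.0191]
copper top 381 [ 567.9 -217. ] [120.7  17.4] 88.8 ztop [0.0481 0.053 ]
cradle all 1118 ((605.3627319335938, -216.67694091796875), (88.72452545166016, 55.2390022277832), 88.44161987304688)
cradle tops 280 ((604.9268798828125, -217.82586669921875), (86.06034851074219, 55.26982879638672), 87.8298568725586)
t36.6 shift [-128.3   39.3   -1.8] turn [-0.1 -0.  -0. ] | a 113.0 w 0.011 q6 -14 F [-0.4  0.3 -1.5]
```

{"op": "apply_moves", "data": {
  "series": [
    [-42,13,0,0,0,0,0.05],
    [-43,13,0,0,0,0,0.05],
    [-43,13,0,0,0,0,0.05],
    [-51,-11,0,0,0,0,0.05],
    [-51,-11,0,0,0,0,0.05],
    [-51,-11,0,0,0,0,0.05],
    [-51,-11,0,0,0,0,0.05],
    [-51,-10,0,0,0,0,0.05],
    [-52,-10,0,0,0,0,0.05],
    [0,0,0,0,0,8.4,0.05],
    [0,0,0,0,0,8.4,0.05],
    [0,0,0,0,0,8.3,0.05]
  ]
}}

```text
time_s: 38.15
position: [0.6106, -0.2174, 0.1574]
tool_rot: [[0.042, 0.999, -0.003], [0.999, -0.042, 0.002], [0.001, -0.003, -1.0]]
ft_force: [-0.1, -0.4, -1.1]
grip_width: 0.011
gripper_force: 88.5
```

```bash
python3 - <<'E'
from h import *
held('steel');inbar('copper','top')
go(.611,-.218,.029,87.9)
E
```

```text
held steel 8883 x [-0.0454  0.0133  0.06    0.0602] y [-0.0103  0.0011  0.0122] ztop [-0.0355 -0.0281 -0.0191]
copper top 67 [ 569.  -166.6] [17.8 14.9] 88.0 ztop [0.0487 0.0534]
t38.2 shift [ -0.9   0.7 128.7] turn [-0.1 -0.1 -0.1] | a 87.8 w 0.011 q6 -28 F [ 0.6  0.3 -1. ]
```

{"op": "apply_moves", "data": {
  "series": [
    [0,0,20,0,0,0,0.05],
    [0,0,30,0,0,0,0.05],
    [0,0,30,0,0,0,0.05],
    [0,0,22,0,0,0,0.05],
    [0,0,14,0,0,0,0.05],
    [0,0,8,0,0,0,0.05],
    [0,0,4,0,0,0,0.05],
    [0,0,2,0,0,0,0.05],
    [0,0,0,0,0,0,0.05]
  ]
}}

```text
time_s: 39.38
position: [0.6112, -0.2175, 0.0298]
tool_rot: [[0.037, 0.999, 0.001], [0.999, -0.037, -0.0], [-0.0, 0.001, -1.0]]
ft_force: [-0.1, -0.4, -0.7]
grip_width: 0.0111
gripper_force: 88.5
```

{"op": "apply_moves", "data": {
  "series": [
    [0,0,1,0,0,0,0.05],
    [0,0,0,0,0,0,0.05],
    [0,0,0,0,0,0,0.28],
    [0,0,0,0,0,0,0.28],
    [0,0,0,0,0,0,0.28],
    [0,0,-15,0,0,0,0.28],
    [0,0,-30,0,0,0,0.28],
    [0,0,-50,0,0,0,0.28],
    [0,0,-50,0,0,0,0.5],
    [0,0,0,0,0,0,1],
    [0,0,0,0,0,0,1]
  ]
}}

```text
time_s: 40.75
position: [0.6107, -0.2172, 0.1733]
tool_rot: [[0.037, 0.999, -0.0], [0.999, -0.037, 0.0], [0.0, -0.0, -1.0]]
ft_force: [0.9, -0.1, -0.2]
grip_width: 0.0765
gripper_force: 0.0
```

```bash
python3 - <<'E'
from h import *
inbar('brass');inbar('copper');fr,P=inbar('steel');save('w5',fr)
go(*AX,.21,23)
E
```

```text
brass wrist 222 [ 526.  -241.2] [64.2  8.1] 89.8 ztop [0.0478 0.0495]
copper wrist 2467 [ 569.3 -216.1] [120.   18.6] 88.2 ztop [0.0474 0.0498]
steel wrist 2615 [ 561.6 -215.6] [119.5 115.9] 88.0 ztop [0.0473 0.0497]
t40.9 shift [459.8 -42.4 -37.3] turn [-0.2  0.  64.9] | a 87.9 w 0.085 q6 -28 F [ 0.3  0.1 -0.7]
```

View pics/w5.png

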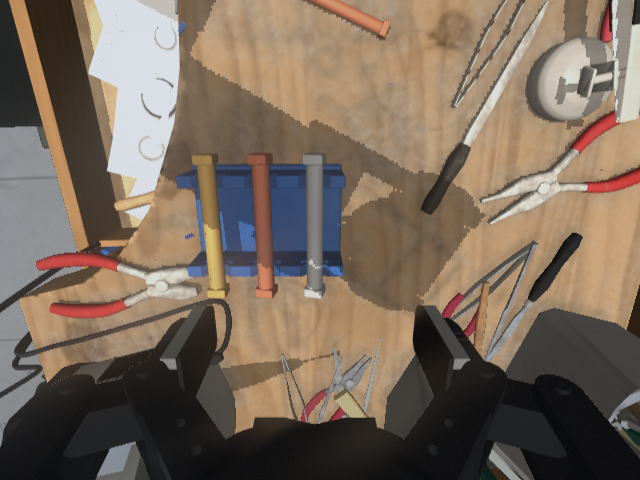

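All three bars lie seated in the grooves, at columns 210, 262 and 314. Now the last index, to home.

{"op": "apply_moves", "data": {
  "series": [
    [46,-4.2,-10,0,0,0,1],
    [46,-4.2,-10,0,0,0,1],
    [46,-4.2,-10,0,0,0,1],
    [46,-4.2,0,0,0,0,1],
    [46,-4.2,0,0,0,0,1],
    [46,-4.2,0,0,0,0,1],
    [46,-4.2,0,0,0,0,1],
    [46,-4.2,0,0,0,0,1],
    [46,-4.2,0,0,0,0,1],
    [46,-4.2,0,0,0,0,1],
    [0,0,0,0,0,9.3,1],
    [0,0,0,0,0,9.3,1]
  ]
}}

```text
time_s: 42.4
position: [0.5856, 0.2445, 0.2022]
tool_rot: [[0.358, 0.934, -0.002], [0.934, -0.358, -0.0], [-0.001, -0.002, -1.0]]
ft_force: [0.4, 0.4, 0.9]
grip_width: 0.0853
gripper_force: 0.0
```

{"op": "apply_moves", "data": {
  "series": [
    [0,0,0,0,0,9.3,1],
    [0,0,0,0,0,9.3,1],
    [0,0,0,0,0,9.3,1],
    [0,0,0,0,0,9.3,1],
    [0,0,0,0,0,9.1,1],
    [0,0,0,0,0,0,1]
  ]
}}

```text
time_s: 43.15
position: [0.5859, 0.2438, 0.2024]
tool_rot: [[0.92, 0.392, -0.002], [0.392, -0.92, -0.0], [-0.002, -0.0, -1.0]]
ft_force: [-0.0, 0.3, -0.1]
grip_width: 0.0857
gripper_force: 0.0
```

```bash
python3 - <<'E'
from h import *
go(*AX,.119,23)
E
```

```text
t43.1 shift [-0.4 -0.2 83.4] turn [-0.   0.1  0.1] | a 23.1 w 0.086 q6 79 F [-0.   0.3 -0.1]
```

{"op": "apply_moves", "data": {
  "series": [
    [-0.5,-0.8,20,0,0,0,1],
    [0,0,30,0,0,0,1],
    [0,0,22,0,0,0,1],
    [0,0,11,0,0,0,0.8],
    [0,0,0,0,0,0,0.5],
    [0,0,0,0,0,0,0.2],
    [0,0,0,0,0,0,0.2],
    [0,0,0,0,0,0,0.2],
    [0,0,0,0,0,0,0.2]
  ],
  "grip_force": 60
}}

```text
time_s: 44.28
position: [0.5857, 0.2447, 0.1215]
tool_rot: [[0.921, 0.391, 0.002], [0.391, -0.921, 0.001], [0.002, -0.0, -1.0]]
ft_force: [-0.8, 1.7, 6.0]
grip_width: 0.0292
gripper_force: 63.0
```

{"op": "apply_moves", "data": {
  "series": [
    [0,0,0,0,0,-8,0.2],
    [0,0,0,0,0,-9,0.2],
    [0,0,0,0,0,-9,0.2],
    [0,0,0,0,0,-9,0.2],
    [0,0,0,0,0,-9,0.2],
    [0,0,0,0,0,-9,0.2],
    [0,0,0,0,0,-9,0.2],
    [0,0,0,0,0,-9,0.2],
    [0,0,0,0,0,-9,0.2],
    [0,0,0,0,0,-10,0.2],
    [0,0,0,0,0,0,0.2],
    [0,0,0,0,0,0,0.2]
  ]
}}

```text
time_s: 45.78
position: [0.5852, 0.2449, 0.1215]
tool_rot: [[-0.391, 0.92, 0.001], [0.92, 0.391, 0.001], [0.001, 0.001, -1.0]]
ft_force: [-2.5, 3.4, 7.7]
grip_width: 0.0291
gripper_force: 63.2
```

{"op": "apply_moves", "data": {
  "series": [
    [0,0,0,0,0,0,1],
    [0,0,0,0,0,0,1],
    [0,0,0,0,0,0,1],
    [0,0,-30,0,0,0,1],
    [0,0,-40,0,0,0,1],
    [-20,0,-30,0,0,0,0.6],
    [-45,-10,0,0,0,0,0.5],
    [-40,-10,0,0,0,0,0.5],
    [-20,-10,0,0,0,0,0.5],
    [0,0,0,0,0,0,0.5],
    [0,0,0,0,0,0,0.5]
  ]
}}

```text
time_s: 47.15
position: [0.6062, 0.1186, 0.2204]
tool_rot: [[-0.391, 0.92, -0.0], [0.92, 0.391, 0.0], [0.0, 0.0, -1.0]]
ft_force: [-0.4, 1.2, -0.5]
grip_width: 0.0427
gripper_force: 0.0
```

```bash
python3 - <<'E'
from h import *
print(C(-30,-145),C(-85,0))
for cam in('top','wrist'):
    fr,P,im=cloud(cam);hsv=cv2.cvtColor(fr,cv2.COLOR_RGB2HSV);H,S,V=[hsv[...,i].astype(int) for i in range(3)]
    red=((H<6)|(H>174))&(S>130);z=P[...,2]
    for n,c,zl in(('wing',C(-30,-145),.05),('mark',C(-85,0),.09)):
        p=P[red&(z>zl)&(z<.12)&(np.hypot(P[...,0]-c[0],P[...,1]-c[1])<.035)]
        if len(p)>10:
            r=cv2.minAreaRect((p[:,:2]*1000).astype(np.float32));print(cam,n,len(p),np.round(r[0],1),np.round(r[1],1),round(r[2],1),np.percentile(p[:,2],[2,50,98]).round(3))
            q=p[p[:,2]>.079]
            if n=='wing' and len(q)>10:r=cv2.minAreaRect((q[:,:2]*1000).astype(np.float32));print('  top',len(q),np.round(r[0],1),np.round(r[1],1),round(r[2],1))
    save('s_'+cam,fr)
go(*C(-30,-145),.2,-157)
E
```

```text
[0.61434087 0.09860486] [0.50705709 0.21058785]
top wing 43 [612.4  90.7] [10.2 21.5] 81.3 [0.053 0.078 0.086]
  top 20 [609.6  93.1] [15.3  8. ] 0.1
wrist wing 692 [613.5 104.1] [33.1 16.5] 22.1 [0.054 0.077 0.082]
  top 302 [615.  100.4] [32.9  8.7] 22.1
wrist mark 419 [513.7 213.8] [ 6.4 29.4] 23.1 [0.099 0.101 0.102]
t47.2 shift [-21.8  -0.5  20.3] turn [  0.   -0.  -89.9] | a 113.1 w 0.043 q6 -23 F [0.5 0.2 0.4]
```

View pics/s_wrist.png

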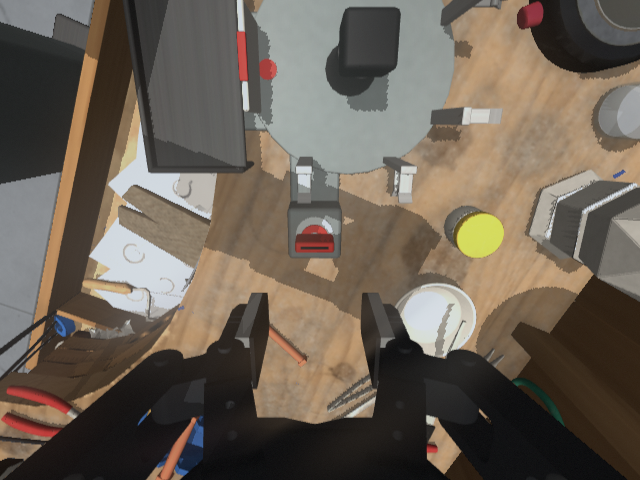

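{"op": "apply_moves", "data": {
  "series": [
    [-21,0.5,0,0,0,0,0.38],
    [0,0,0,0,0,-9,0.38],
    [0,0,0,0,0,-9,0.38],
    [0,0,0,0,0,-9,0.38],
    [0,0,0,0,0,-9,0.38],
    [0,0,0,0,0,-9,0.38],
    [0,0,0,0,0,-9,0.38],
    [0,0,0,0,0,-9,0.38],
    [0,0,0,0,0,-9,0.38],
    [0,0,0,0,0,-9,0.38],
    [0,0,0,0,0,-9,0.38],
    [0,0,0,0,0,0,0.38]
  ]
}}

```text
time_s: 48.75
position: [0.6155, 0.0979, 0.2202]
tool_rot: [[-0.921, -0.389, -0.0], [-0.389, 0.921, -0.0], [0.0, -0.0, -1.0]]
ft_force: [-0.6, -0.4, 0.3]
grip_width: 0.0323
gripper_force: 0.0
```

```bash
python3 - <<'E'
from h import *
fr,P,im=cloud('wrist');hsv=cv2.cvtColor(fr,cv2.COLOR_RGB2HSV);H,S,V=[hsv[...,i].astype(int) for i in range(3)]
red=((H<6)|(H>174))&(S>130);z=P[...,2];c=C(-30,-145)
p=P[red&(z>.079)&(z<.12)&(np.hypot(P[...,0]-c[0],P[...,1]-c[1])<.035)]
print(len(p),cv2.minAreaRect((p[:,:2]*1000).astype(np.float32)) if len(p)>5 else '',C(-30,-145))
go(.615,.0995,.059,-157)
E
```

```text
323 ((614.9938354492188, 99.6419906616211), (32.52727508544922, 9.343829154968262), 23.343772888183594) [0.61434087 0.09860486]
t48.8 shift [ -0.2   1.6 161.2] turn [-0.  -0.  -0.2] | a -157.2 w 0.032 q6 -115 F [ 0.1  0.5 -0.2]
```

{"op": "apply_moves", "data": {
  "series": [
    [0,1.6,30,0,0,0,0.38],
    [0,0,45,0,0,0,0.38],
    [0,0,40,0,0,0,0.38],
    [0,0,25,0,0,0,0.38],
    [0,0,14,0,0,0,0.38],
    [0,0,6,0,0,0,0.38],
    [0,0,0,0,0,0,0.38],
    [0,0,0,0,0,0,0.05],
    [0,0,0,0,0,0,0.02],
    [0,0,0,0,0,0,0.02],
    [0,0,0,0,0,0,0.02]
  ],
  "grip_force": 60
}}

```text
time_s: 50.18
position: [0.615, 0.0998, 0.0608]
tool_rot: [[-0.921, -0.39, 0.001], [-0.39, 0.921, -0.0], [-0.001, -0.001, -1.0]]
ft_force: [1.8, -0.8, 2.8]
grip_width: 0.0088
gripper_force: 61.5
```

Gripped. Now press down 9 mm or so.

{"op": "apply_moves", "data": {
  "series": [
    [0,0,3,0,0,0,0.02],
    [0,0,3,0,0,0,0.02],
    [0,0,3,0,0,0,0.02],
    [0,0,1.5,0,0,0,0.02],
    [0,0,0,0,0,0,0.02]
  ],
  "grip_force": 80
}}

```text
time_s: 50.8
position: [0.6151, 0.0998, 0.0524]
tool_rot: [[-0.921, -0.391, 0.003], [-0.391, 0.921, -0.0], [-0.002, -0.002, -1.0]]
ft_force: [-5.2, -2.0, 23.0]
grip_width: 0.0079
gripper_force: 86.4
```

{"op": "apply_moves", "data": {
  "series": [
    [0,0,0,0,0,9,0.02],
    [0,0,0,0,0,9,0.02],
    [0,0,0,0,0,9,0.02],
    [0,0,0,0,0,9,0.02],
    [0,0,0,0,0,9,0.02],
    [0,0,0,0,0,9,0.02],
    [0,0,0,0,0,9,0.02],
    [0,0,0,0,0,9,0.02],
    [0,0,0,0,0,9,0.02],
    [0,0,0,0,0,9,0.02],
    [0,0,0,0,0,1,0.02],
    [0,0,0,0,0,0,0.02]
  ]
}}

```text
time_s: 52.3
position: [0.6147, 0.0987, 0.0523]
tool_rot: [[-0.374, 0.927, 0.002], [0.927, 0.374, -0.002], [-0.003, 0.001, -1.0]]
ft_force: [-8.0, -6.7, 23.8]
grip_width: 0.0081
gripper_force: 86.5
```

```bash
python3 - <<'E'
from h import *
go(.615,.0995,.053,113);print(telemetry.observe()['wrist_torque'])
E
```

```text
t52.3 shift [ 0.6  0.5 -0.7] turn [ 0.   0.2 -1. ] | a 112.0 w 0.008 q6 -24 F [-8.  -6.7 23.8]
[-1.38151113e+00  1.17384952e+00  2.00116485e-05]
```

{"op": "apply_moves", "data": {
  "series": [
    [0,0,-1.5,0,0,0,0.02],
    [0,0,0,0,0,0,0.38],
    [0,0,0,0,0,0,0.38],
    [0,0,0,0,0,0,0.38],
    [0,0,0,0,0,0,0.38],
    [0,0,-15,0,0,0,0.38],
    [0,0,-40,0,0,0,0.38],
    [0,0,-50,0,0,0,0.38],
    [0,0,-50,0,0,0,0.38],
    [-10,0,0,0,0,0,0.38],
    [0,0,0,0,0,0,0.38],
    [0,0,0,0,0,0,0.38]
  ]
}}

```text
time_s: 53.8
position: [0.6177, 0.0907, 0.2051]
tool_rot: [[-0.374, 0.927, -0.003], [0.927, 0.374, 0.0], [0.001, -0.002, -1.0]]
ft_force: [-0.0, -0.2, -0.0]
grip_width: 0.0325
gripper_force: 0.0
```

```bash
python3 - <<'E'
from h import *
fr,P,im=cloud('wrist');save('w6',fr);hsv=cv2.cvtColor(fr,cv2.COLOR_RGB2HSV);H,S,V=[hsv[...,i].astype(int) for i in range(3)]
red=((H<6)|(H>174))&(S>130);z=P[...,2];c=C(-30,-145)
k=red&(np.hypot(P[...,0]-c[0],P[...,1]-c[1])<.04)
p=P[k&(z>.05)];print('z',np.percentile(p[:,2],[50,90,99]))
p=P[k&(z>.077)&(z<.12)]
print(len(p),cv2.minAreaRect((p[:,:2]*1000).astype(np.float32)) if len(p)>5 else '')
c=C(-85,0);p=P[red&(z>.09)&(z<.12)&(np.hypot(P[...,0]-c[0],P[...,1]-c[1])<.035)]
print('mark',len(p),cv2.minAreaRect((p[:,:2]*1000).astype(np.float32)) if len(p)>5 else '')
inbar('brass','top');inbar('copper','top')
fr,P=inbar('steel','top');save('t6',cv2.resize(fr[150:300,180:500],None,fx=2.5,fy=2.5))
E
```

```text
z [0.07642208 0.07821284 0.07937627]
288 ((614.879150390625, 100.16958618164062), (8.826263427734375, 32.51491165161133), 22.294578552246094)
mark 261 ((516.6641235351562, 206.78785705566406), (6.119907855987549, 14.022150993347168), 23.831876754760742)
brass top 369 [ 526.  -216.2] [120.6  14.9] 87.5 ztop [0.0486 0.0529]
copper top 378 [ 567.6 -217.6] [120.5  17.9] 88.9 ztop [0.0478 0.053 ]
steel top 378 [ 609.6 -219.2] [120.2  16.2] 88.7 ztop [0.0482 0.0531]
```

View pics/t6.png

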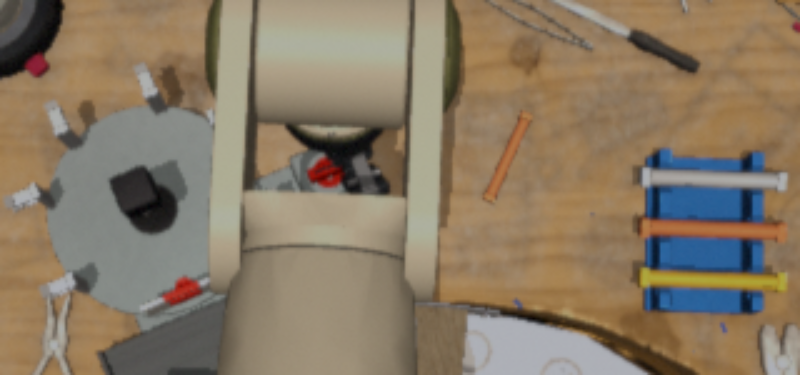

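View pics/w6.png

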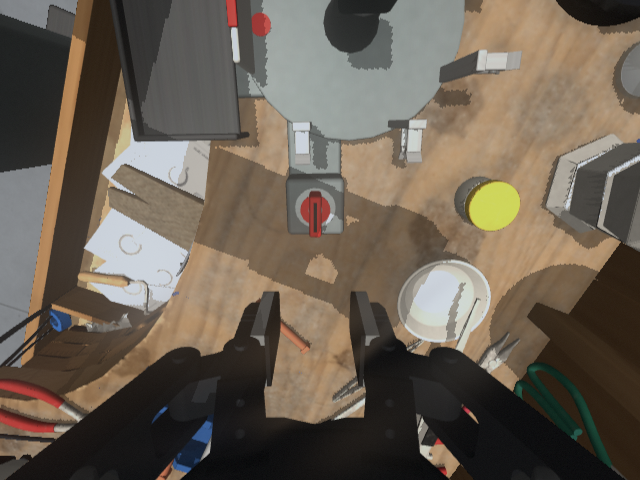

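The wing has turned a quarter turn (w6 at 316,213) and sits about 3 mm lower, so it is in its catch. The bars are seated, the blank face is in front and the gripper touches nothing. I'll hand it in.

```bash
python3 -c "
from rig import env
print(env.close_job())"
```

```text
the job is handed in; nothing more can be done
None
```

The job is handed in: all three bars are seated in the cradle, the turret's blank face is at the front, and the stud is turned and caught in its catch, with the robot clear of everything; the hand-in returned no verdict, so this rests on my last camera readings.

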